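# Make up a matching set of clock weights

## Task

The carrier should hold three matching clock weights, but one of the three standing in it is a longer, slimmer stray. Hang the stray by its eye on a hook of the rack that has nothing else on it, and lift the weight that matches the set off its hook and stand it in the bay where the stray was, lowering it right down to the floor of the bay before letting go. Leave the other weights in their places, and do not push the things lying about or bump the funnel stand and the carriage clock.

Things in the scene. Friction and masses are not known exactly. Their poses are not given: they have to be found in the camera images.
- rack: Weight rack, fixed: dark wooden foot (125 x 335 x 16 mm), two posts and a rail 62 mm behind (+x of) the origin, top at 242 mm, carrying four steel hooks that point to the rack's own -x (towards the robot). Origin: on the table directly below the line of the hook seats, midway along; y runs along the row.
- rack_hook0 (a point): Seat of hook 0 (0 to 3 along the rack's +y, 82 mm apart): on the axis of the 6 mm rod, 235 mm above the table. The rod comes nearly level along the rack's x from the rail; from 7 mm in front of the seat it turns up to a tip 18 mm in front, its top 12 mm above the seat. To pass an eye over the tip, lift the weight 13 to 24 mm above its hanging height (18 is midway).
- rack_hook1 (a point): Seat of hook 1 (0 to 3 along the rack's +y, 82 mm apart): on the axis of the 6 mm rod, 235 mm above the table. The rod comes nearly level along the rack's x from the rail; from 7 mm in front of the seat it turns up to a tip 18 mm in front, its top 12 mm above the seat. To pass an eye over the tip, lift the weight 13 to 24 mm above its hanging height (18 is midway).
- rack_hook2 (a point): Seat of hook 2 (0 to 3 along the rack's +y, 82 mm apart): on the axis of the 6 mm rod, 235 mm above the table. The rod comes nearly level along the rack's x from the rail; from 7 mm in front of the seat it turns up to a tip 18 mm in front, its top 12 mm above the seat. To pass an eye over the tip, lift the weight 13 to 24 mm above its hanging height (18 is midway).
- rack_hook3 (a point): Seat of hook 3 (0 to 3 along the rack's +y, 82 mm apart): on the axis of the 6 mm rod, 235 mm above the table. The rod comes nearly level along the rack's x from the rail; from 7 mm in front of the seat it turns up to a tip 18 mm in front, its top 12 mm above the seat. To pass an eye over the tip, lift the weight 13 to 24 mm above its hanging height (18 is midway).
- carrier: Weight carrier, fixed: open wooden box 66 x 186 x 62 mm with 6 mm walls and felted floor 6 mm above the table, split by two partitions into three square bays of 54 x 54 mm in a row along its own y: one at the middle, the others 60 mm to either side. The walls rise 56 mm above the bay floors. Origin: centre of its underside.
- match_weight: Brass clock weight matching the two in the carrier, on a rack hook at first: cylinder 40 mm in diameter, 100 mm long, 0.3 to 0.55 kg, flat ends, with a closed 5 mm wire eye 38 mm high on top. Origin: centre of its underside; z up. The eye lies in its own y-z plane (the hook passes along its x), 34 mm wide outside, 24 inside, narrowing from 20 mm up to a peak whose inside is 33 mm above the top.
- match_weight_eye (a point): Point in the eye of match_weight, on its axis 100+29.7 mm above its underside: where the axis of the hook rod lies when the weight hangs on a hook.
- stray_weight: Brass clock weight that is the stray, in a bay of the carrier at the start: cylinder 36 mm in diameter, 125 mm long, 0.3 to 0.55 kg, flat ends, with a closed 5 mm wire eye 38 mm high on top. Origin: centre of its underside; z up. The eye lies in its own y-z plane (the hook passes along its x), 34 mm wide outside, 24 inside, narrowing from 20 mm up to a peak whose inside is 33 mm above the top.
- stray_weight_eye (a point): Point in the eye of stray_weight, on its axis 125+29.7 mm above its underside: where the axis of the hook rod lies when the weight hangs on a hook.
- set_weight_a: Brass clock weight of the set, in a bay of the carrier; stays there: cylinder 40 mm in diameter, 100 mm long, 0.3 to 0.55 kg, flat ends, with a closed 5 mm wire eye 38 mm high on top. Origin: centre of its underside; z up. The eye lies in its own y-z plane (the hook passes along its x), 34 mm wide outside, 24 inside, narrowing from 20 mm up to a peak whose inside is 33 mm above the top.
- set_weight_b: Brass clock weight of the set, in another bay; stays there: cylinder 40 mm in diameter, 100 mm long, 0.3 to 0.55 kg, flat ends, with a closed 5 mm wire eye 38 mm high on top. Origin: centre of its underside; z up. The eye lies in its own y-z plane (the hook passes along its x), 34 mm wide outside, 24 inside, narrowing from 20 mm up to a peak whose inside is 33 mm above the top.
- hung_long: Brass clock weight hanging on a rack hook; stays there: cylinder 36 mm in diameter, 125 mm long, 0.3 to 0.55 kg, flat ends, with a closed 5 mm wire eye 38 mm high on top. Origin: centre of its underside; z up. The eye lies in its own y-z plane (the hook passes along its x), 34 mm wide outside, 24 inside, narrowing from 20 mm up to a peak whose inside is 33 mm above the top.
- hung_long_eye (a point): Point in the eye of hung_long, on its axis 125+29.7 mm above its underside: where the axis of the hook rod lies when the weight hangs on a hook.
- hung_stout: Brass clock weight hanging on a rack hook; stays there: cylinder 46 mm in diameter, 75 mm long, 0.3 to 0.55 kg, flat ends, with a closed 5 mm wire eye 38 mm high on top. Origin: centre of its underside; z up. The eye lies in its own y-z plane (the hook passes along its x), 34 mm wide outside, 24 inside, narrowing from 20 mm up to a peak whose inside is 33 mm above the top.
- hung_stout_eye (a point): Point in the eye of hung_stout, on its axis 75+29.7 mm above its underside: where the axis of the hook rod lies when the weight hangs on a hook.
- ratchet_wheel: Brass ratchet wheel 72 mm across, 13 mm high at its hub, lying on the rack's foot. Origin: centre of its underside. Bystander.
- bell: Pewter bell standing on its mouth, 72 mm in diameter, 75 mm high with its loop. Origin: centre of its underside. Bystander.
- watch_case: Amber bakelite watch case lying flat, 60 mm across (66 with its crown), 16 mm high. Origin: centre of its underside. Bystander.
- clock_key: Steel clock key lying flat along its x, 100 mm long, 44 mm wide at the bow, 12 mm high. Origin: on the table, midway along its length. Bystander.
- carriage_clock: Brass and glass carriage clock, fixed, 70 x 82 mm and 131 mm high with its handle. Origin: centre of its underside. Bystander.
- funnel_stand: Copper funnel in a ring above a glass jar, fixed: wooden foot 130 x 105 mm, funnel mouth 100 mm across at 185 mm over the origin, steel post 57 mm to its own +x, 202 mm high. Origin: under the funnel's axis. Bystander.
Not all that is in view belongs to the job. What is shaped like the set_weight_a but turquoise is not meant.

How it is judged:
On the way:
1. the matching weight is lowered into a bay of the carrier, to within 10 mm of its floor, while still held by the gripper (x of match_weight in the frame of carrier between -0.015 and 0.015 m and y of match_weight in the frame of carrier between -0.08 and 0.08 m and z of match_weight in the frame of carrier below 0.016 m and angle between match_weight's own z axis and vertical below 0.12 rad and contact force between the fingers and match_weight above 1 N), for 0.1 s.
At the end, for the whole second after the job is handed in: Three 40 mm weights upright (0.12 rad) in the bays, within 4 mm of the floor. Stray hanging freely on a hook of its own (eye within 8 mm of seat height, 0.2 rad); the other two hung weights within 30 mm, all under 0.04 m/s. Wheel, bell, watch case and key within 20 mm of their starts (x of match_weight in the frame of carrier between -0.015 and 0.015 m and y of match_weight in the frame of carrier between -0.08 and 0.08 m and z of each of match_weight, set_weight_a, set_weight_b in the frame of carrier below 0.01 m and angle between each of match_weight, set_weight_a, set_weight_b's own z axis and vertical below 0.12 rad and x of set_weight_a in the frame of carrier between -0.015 and 0.015 m and y of set_weight_a in the frame of carrier between -0.08 and 0.08 m and x of set_weight_b in the frame of carrier between -0.015 and 0.015 m and y of set_weight_b in the frame of carrier between -0.08 and 0.08 m and z of stray_weight_eye in the frame of rack between 0.229 and 0.243 m and x of stray_weight_eye in the frame of rack between -0.018 and 0.045 m and contact force between each of stray_weight, hung_long, hung_stout and rack above 1.5 N and angle between each of stray_weight, hung_long, hung_stout's own z axis and vertical below 0.2 rad and z of hung_long_eye in the frame of rack between 0.229 and 0.243 m and x of hung_long_eye in the frame of rack between -0.018 and 0.045 m and z of hung_stout_eye in the frame of rack between 0.229 and 0.243 m and x of hung_stout_eye in the frame of rack between -0.018 and 0.045 m and horizontal distance between stray_weight_eye and hung_long_eye above 0.05 m and horizontal distance between stray_weight_eye and hung_stout_eye above 0.05 m and distance of each of hung_long, hung_stout, set_weight_a, set_weight_b from where it was at the start of the episode below 0.03 m and distance of each of ratchet_wheel, bell, watch_case, clock_key from where it was at the start of the episode below 0.02 m and linear speed of each of match_weight, stray_weight, hung_long, hung_stout below 0.04 m/s); the robot touches nothing.
It fails at once if the ratchet wheel, bell, watch case or key is pushed more than 20 mm (distance of any of ratchet_wheel, bell, watch_case, clock_key from where it was at the start of the episode above 0.02 m).
It fails at once if a hanging weight that should stay is knocked more than 50 mm from its place (distance of any of hung_long, hung_stout from where it was at the start of the episode above 0.05 m).
It fails at once if a weight of the set is moved more than 50 mm from its place (distance of any of set_weight_a, set_weight_b from where it was at the start of the episode above 0.05 m).
It fails at once if the funnel stand or the carriage clock is bumped (more than 3 N) (contact force between anything else and funnel_stand above 3 N or contact force between anything else and carriage_clock above 3 N).
It also fails if it takes over 58 s, if anything falls off the work surface, if the arm or the gripper's body presses on something with over 40 N, if the wrist force passes 120 N, or if a joint passes its speed limit or range.

## Robot

A 6-joint arm with a two-finger parallel gripper is mounted at the origin on the work surface. World frame = base frame: x ahead of the robot, y to its left, z up, the work surface at z = 0. Lengths are in m, angles in rad, forces in N, time in s.
With the tool pointing down it reaches from about 0.3 to 0.775 m from the base axis. Payload 14.6 kg.
Tool frame: the origin (TCP) lies midway between the tips of the shut fingers; the grasp point (between the pads) lies 19 mm behind it (ctrl.pinch_z is the z of the grasp point in the tool frame, in m); z points along the fingers, y is the line along which they close (so a half turn about z gives the same grasp; the last joint's range is limited). The gripper opens to 94 mm and grips with 3 to 60 N. Pads are 16 mm wide; open, the fingers measure 119 mm over their backs; the gripper's body (75 mm by 177 mm) begins 78 mm behind the grasp point.
Start: joints at [1.207, 0.3, 1.521, -0, 1.321, -0.067], TCP at [0.161, 0.526, 0.205] pointing down, gripper open.
Joint ranges: [-3.03, 3.03], [-0.79, 2.21], [0.23, 2.52], [-1.04, 4.18], [0, 3.07], [-2.55, 2.55]. Speed limits (rad/s): [2.22, 2.22, 2.57, 3.14, 3.14, 3.14].

## Interface

Orientations are given as [roll, pitch, yaw] about the fixed x, y, z axes, in that order (R = Rz(yaw) Ry(pitch) Rx(roll)).
In Python, from station import ctrl, camera, ticket gives the robot as it stands. The module is installed in compiled form; this text tells all that it offers.
- The arm moves only by the shell command python3 -m inch 'ROWS' [FORCE]. ROWS is text: rows parted by semicolons, each of 7 numbers parted by spaces: the opening, from -1 (shut) to 1 (fully open), then the shift along the tool's x, y, z in units of 0.03 m (1.0 is 0.03 m), then the turn, a rotation vector about the tool's x, y, z in units of 10 degrees (1.0 is 10 degrees). In form: grip dx dy dz rx ry rz; .... A call has 1 to 10 rows; each row shifts and turns the commanded pose from where the row before left it, along the tool's axes as they then stand; what a row does not reach is not made up. A row lasts 1/8 s, in which the tool goes at most 62.5 mm and 10.7 degrees, less where a joint would pass 70% of its speed; a pose out of reach is approached as far as the arm can. A call with a number of a shift or a turn outside -1 to 1 is refused whole. A call with a gripper value outside its range is refused whole. The fingers move at their own pace and stop on an object; FORCE is the grip in N (left out, the last holds). Time passes only in rows, so rows that do not move let the fingers close. It gives the time, the measured TCP pose, the force, the opening and the grip force at its end, in the units of the state.
- ctrl.get_obs(): the state, without advancing time (a new reading comes with each control period).
- camera(name): name is "side" or "top"; returns a dict with "img" (420x560x3 uint8, blue, green, red), "range_z" (420x560 float32, m along the optical axis (not along the pixel's ray), 0 where there is no reading), "intrinsics" (3x3 intrinsics, pixels), "view" (4x4, takes a point from world to camera coordinates). Camera axes: x right, y down, z forward; pixel columns grow to the right and rows downward; lengths in m; the calibration is good to about 2 mm. A picture is of the moment at which its call begins.
- ticket.hand_in(): hands the job in; it is judged then, once.
The state is a dict: "time_s": time; "qpos": joint angles; "joint_vel": joint speeds; "tau": joint torques, N m; "ee_pos": TCP position; "eef_rot": TCP orientation; "force": force on the tool from outside, world axes, zero at the start; "moment": the same for the moment, N m; "grip_width": finger opening in m; "grip_force": force on a finger pad.
Only numpy, scipy, OpenCV 4.12 (cv2) and the standard library are available. Lean on these libraries where they do the work, as an engineer would, in place of code of your own. Each camera call takes 0.05 s, during which the arm holds its last target. There are 200 camera calls.

## Working session

There is one attempt and no reset: what is moved stays moved. The work goes in short steps, Python scripts to look and compute and a shell command to move; the robot and the scene stay as the last step left them, time stands still between calls to the robot, and variables do not carry over. Pictures are saved under pics/ and viewed, at most 10 in all, crops included, and the job is handed in when it is done.

```bash
mkdir -p pics && python3 - <<'E'
from station import ctrl,camera
import cv2,numpy as np
for n in("side","top"):
    c=camera(n); cv2.imwrite(f"pics/{n}0.png",c["img"]); np.savez(f"{n}0.npz",**c)
    V=np.linalg.inv(c["view"]); print(n,c["intrinsics"].round(1).tolist(),V[:3].round(3).tolist())
print(ctrl.get_obs(), ctrl.pinch_z)
E
```

```text
side [[536.6, 0.0, 272.3], [0.0, 536.6, 207.5], [0.0, 0.0, 1.0]] [[0.968, -0.149, 0.201, 0.271], [-0.251, -0.567, 0.785, -1.075], [-0.003, -0.81, -0.586, 0.998]]
top [[528.6, 0.0, 283.8], [0.0, 528.6, 212.9], [0.0, 0.0, 1.0]] [[0.028, -0.983, 0.179, 0.313], [-1.0, -0.029, -0.001, 0.016], [0.007, -0.179, -0.984, 1.391]]
{'time_s': 0.1, 'qpos': array([ 1.20741031e+00,  3.00453214e-01,  1.52151912e+00,  1.04657278e-05,
        1.32069301e+00, -6.65984547e-02]), 'joint_vel': array([-0.00048908, -0.00069247, -0.0005808 ,  0.00050688,  0.00049921,
       -0.00110597]), 'tau': array([ 7.57583475e-04, -5.32644296e+01, -3.53275216e+01,  7.09861424e-02,
        2.35848088e-02, -4.87489899e-05]), 'ee_pos': array([0.16076309, 0.52573478, 0.20492235]), 'eef_rot': array([-3.14052302e+00, -8.15012127e-05,  2.84480245e+00]), 'force': array([ 0.12248623, -0.16955086,  0.0477863 ]), 'moment': array([-0.00507713,  0.00358114,  0.0101373 ]), 'grip_force': 0.0, 'grip_width': 0.09400474112669246} -0.0188
```

View pics/side0.png

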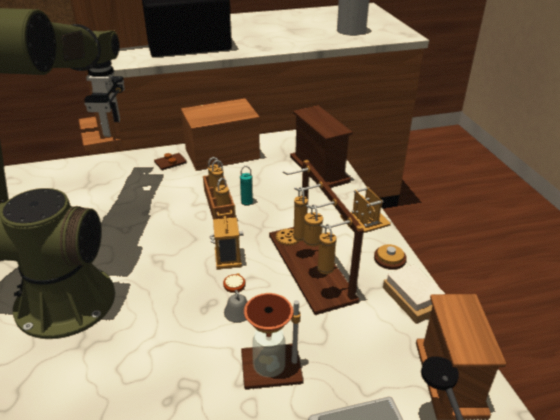

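View pics/top0.png

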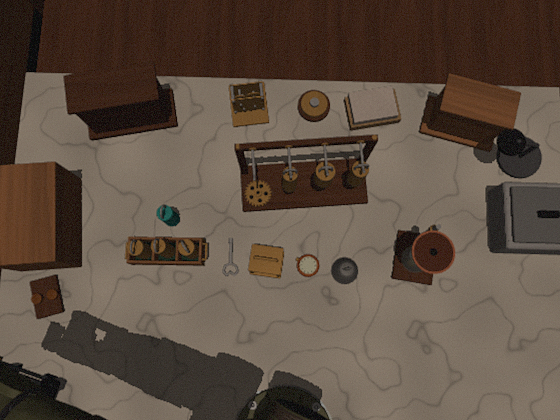

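The side view shows the carrier with its weights near (217,190), the rack with its weights at (300-328,190-270) and the turquoise decoy at (246,188). The top view shows the carrier at (167,250) and the rack at (305,175), with the left (+y) hook empty at about (252,160).

```bash
cat > h.py <<'E'
import numpy as np,cv2
def load(n): return dict(np.load(n))
def cloud(c):
    K,V=c["intrinsics"],np.linalg.inv(c["view"]); z=c["range_z"]
    v,u=np.mgrid[:z.shape[0],:z.shape[1]]
    p=np.stack([(u-K[0,2])/K[0,0]*z,(v-K[1,2])/K[1,1]*z,z],-1)
    p=p@V[:3,:3].T+V[:3,3]; p[z==0]=np.nan; return p
def onplane(c,u,v,h):
    K,V=c["intrinsics"],np.linalg.inv(c["view"])
    d=V[:3,:3]@[(u-K[0,2])/K[0,0],(v-K[1,2])/K[1,1],1]; o=V[:3,3]
    return o+d*(h-o[2])/d[2]
def pix(c,P):
    q=c["view"]@np.r_[P,1]; q=c["intrinsics"]@q[:3]; return q[:2]/q[2]
E
python3 - <<'E'
from h import *
t,s=load("top0.npz"),load("side0.npz")
def big(im,u0,u1,v0,v1,f): return cv2.resize(im[v0:v1,u0:u1],None,fx=f,fy=f,interpolation=cv2.INTER_CUBIC)
g=lambda im:cv2.convertScaleAbs(im,alpha=1.5,beta=20)
a=big(g(t["img"]),120,220,225,275,4);b=big(g(t["img"]),230,385,125,220,5)
out=np.zeros((600,800,3),np.uint8);out[:200,:400]=a
out[:200,400:800]=big(s["img"],185,285,150,200,4); 
out[200:580,:400]=cv2.resize(big(g(t["img"]),230,380,125,220,4),(400,380)) if 0 else big(g(t["img"]),233,383,130,225,4)[:,:400] if 0 else cv2.resize(g(t["img"])[128:218,233:383],(400,240)).repeat(1,0)[:240].copy() if 0 else np.pad(cv2.resize(g(t["img"])[128:213,235:385],(400,227),interpolation=cv2.INTER_CUBIC),((0,153),(0,0),(0,0)))
out[200:600,400:800]=big(s["img"],265,365,165,265,4)
cv2.imwrite("pics/crop.png",out)
pt,ps=cloud(t),cloud(s)
# rack rail top z~.242 and carrier rim z~.062 , weights tops
def rep(name,p,x0,x1,y0,y1,z0,z1):
    m=(p[...,0]>x0)&(p[...,0]<x1)&(p[...,1]>y0)&(p[...,1]<y1)&(p[...,2]>z0)&(p[...,2]<z1)
    q=p[m]; 
    print(name,len(q)); 
    if len(q)>5:
        r=cv2.minAreaRect((q[:,:2]*1000).astype(np.float32)); print(r, np.median(q,0).round(3),q.min(0).round(3),q.max(0).round(3))
for u,v in [(136,250),(167,250),(305,180),(308,144),(308,137),(208,250)]: print((u,v),pt[v,u].round(3))
rep("rim",pt,.2,.4,.1,.5,.055,.068)
rep("rail",pt,.35,.75,-.25,.25,.228,.26)
rep("foot",pt,.3,.75,-.3,.3,.010,.022)
for u,v in [(136,244),(158,244),(184,246)]:
    q=pt[v-8:v+9,u-9:u+10].reshape(-1,3); print([ (z,int((abs(q[:,2]-z)<.004).sum()),np.nanmedian(q[abs(q[:,2]-z)<.004],0).round(3).tolist()) for z in (.106,.131)])
E
```

```text
(136, 250) [0.445 0.371 0.107]
(167, 250) [0.448 0.298 0.098]
(305, 180) [ 0.655 -0.04   0.016]
(308, 144) [ 0.683 -0.036  0.239]
(308, 137) [ 0.779 -0.046  0.003]
(208, 250) [0.461 0.211 0.002]
rim 0
rail 1503
((652.3680419921875, -34.11456298828125), (91.47026824951172, 326.4832763671875), 5.463897705078125) [ 0.682 -0.034  0.241] [ 0.596 -0.194  0.228] [0.712 0.132 0.251]
foot 5062
((527.0267333984375, -1.956939697265625), (602.8807983398438, 430.9833984375), 88.11254119873047) [ 0.616 -0.047  0.016] [ 0.316 -0.3    0.01 ] [0.749 0.3   0.022]
[(0.106, 135, [0.454, 0.372, 0.106]), (0.131, 5, [0.466, 0.375, 0.133])]
[(0.106, 9, [0.452, 0.298, 0.107]), (0.131, 124, [0.455, 0.311, 0.131])]
[(0.106, 152, [0.456, 0.249, 0.106]), (0.131, 5, [0.446, 0.245, 0.129])]
```

View pics/crop.png

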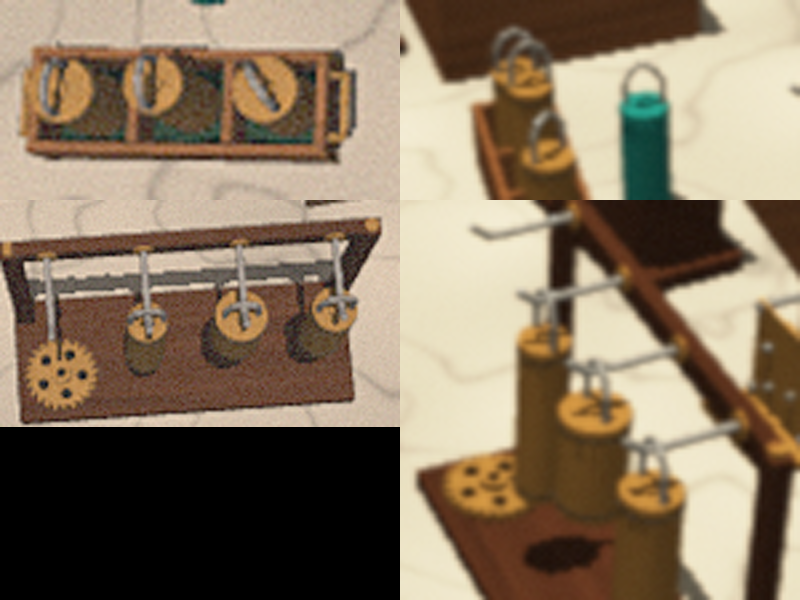

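The crop shows the stray (slim, tall) in the middle bay, with its eye roughly along world x. On the rack, the +y hook (hook 3) is empty. From there the hung weights are the long (slim) one, the stout one, and the 40 mm match on hook 0. The ratchet wheel lies below hook 3.

```bash
python3 - <<'E'
from h import *
from scipy.optimize import least_squares
C=[load("top0.npz"),load("side0.npz")]; P=[cloud(c) for c in C]
def sel(p,b):
    m=np.ones(p.shape[:2],bool)
    for i in range(3): m&=(p[...,i]>b[i][0])&(p[...,i]<b[i][1])
    return p[m]
for n,p in zip(("top","side"),P):
    print("==",n)
    q=sel(p,[(.38,.56),(.18,.46),(.052,.066)])
    r=cv2.minAreaRect((q[:,:2]*1000).astype(np.float32)); print("rim",len(q),r)
    def circ(q,R):
        f=lambda c:np.maximum(np.hypot(q[:,0]-c[0],q[:,1]-c[1])-R,0)
        a=(np.percentile(q[:,:2],1,0)+np.percentile(q[:,:2],99,0))/2
        return (a*1000).round(1), ((np.percentile(q[:,:2],99,0)-np.percentile(q[:,:2],1,0))*1000).round(1),len(q)
    for nm,y,z in(("a",.372,.106),("stray",.311,.131),("b",.249,.106)):
        q=sel(p,[(.41,.5),(y-.03,y+.03),(z-.004,z+.004)]); print(nm,circ(q,0) if len(q) else 0)
        q=sel(p,[(.41,.5),(y-.03,y+.03),(z+.012,z+.045)])
        if len(q)>5:
            d=q[:,:2]-q[:,:2].mean(0); w=np.linalg.svd(d)[2][0]; print("  eye",len(q),(q.mean(0)*1000).round(1),"dir deg",np.degrees(np.arctan2(w[1],w[0])).round(1),(np.ptp(d@w)*1000).round(1),q[:,2].max())
    q=sel(p,[(.655,.73),(-.3,.25),(.232,.25)])
    l=cv2.fitLine(q[:,:2].astype(np.float32),cv2.DIST_HUBER,0,1e-4,1e-4).ravel(); yaw=np.arctan2(-l[0]*np.sign(l[1]),abs(l[1])); print("rail",len(q),l.round(4),"yaw",yaw)
    ex=np.array([np.cos(yaw),np.sin(yaw)]);ey=np.array([-ex[1],ex[0]])
    print(" rail x in rack ax pct",(np.percentile(q[:,:2]@ex,[2,50,98])*1000).round(1),"y",(np.percentile(q[:,:2]@ey,[.5,99.5])*1000).round(1))
    q=sel(p,[(.5,.68),(-.3,.25),(.012,.02)]); print(" foot y",(np.percentile(q[:,:2]@ey,[.5,99.5])*1000).round(1),"x",(np.percentile(q[:,:2]@ex,[.5,99.5])*1000).round(1))
    h=sel(p,[(.55,.67),(-.2,.15),(.226,.252)]); u,v=h[:,:2]@ex,h[:,:2]@ey
    k=np.round((v+.0)/.082-((v[0])/.082)).astype(int)
    lab=np.array(sorted(v)); br=np.where(np.diff(lab)>.03)[0]; 
    for g in np.split(lab,br+1):
        m=(v>=g[0])&(v<=g[-1]); mm=m&(h[:,2]<.241); print(" hook y",(np.median(v[mm])*1000).round(1),"umin",(u[m].min()*1000).round(1),"umax",(u[m].max()*1000).round(1),m.sum())
    for y in (.015,-.065,-.145):
        q=sel(p,[(.55,.68),(-.25,.1),(.2,.21)]); vv=q[:,:2]@ey
    q=q[np.argsort(vv)];vv=np.sort(vv)
    for g in np.split(np.arange(len(vv)),np.where(np.diff(vv)>.02)[0]+1):
        if len(g)>5: print(" top rack uv",(np.r_[q[g,:2]@ex].min()*1000).round(1),(q[g,:2]@ex).max().round(4),(np.percentile(vv[g],[1,99])*1000).round(1),len(g))
E
```

```text
== top
rim 594 ((485.6297607421875, 313.8602600097656), (132.08767700195312, 188.04783630371094), 0.7286107540130615)
a (array([453.2, 375.6]), array([36.7, 36.7]), 147)
  eye 39 [451.8 375.6 137.1] dir deg 176.4 32.8 0.15068215194304324
stray (array([455.5, 313.7]), array([33.3, 33.3]), 125)
  eye 36 [454.1 313.7 161.9] dir deg -179.4 32.9 0.17520586104094837
b (array([457. , 251.7]), array([36.7, 37.2]), 153)
  eye 31 [455.8 250.6 138. ] dir deg -147.3 32.9 0.14740987227685576
rail 1161 [ 0.1064 -0.9943  0.6774  0.0536] yaw 0.10665102
 rail x in rack ax pct [648.1 679.3 688.8] y [-265.    58.1]
 foot y [-347.2   63.4] x [473.1 682.3]
 hook y -225.2 umin 599.0 umax 648.5 86
 hook y -144.0 umin 600.5 umax 655.6 89
 hook y -62.2 umin 599.8 umax 666.7 104
 hook y 21.3 umin 601.3 umax 679.1 139
 top rack uv 599.8 0.6384 [-244.8 -207.1] 156
 top rack uv 597.3 0.6412 [-165.5 -122.1] 221
 top rack uv 602.9 0.6371 [-79.4 -45. ] 116
== side
rim 336 ((488.20404052734375, 312.09857177734375), (139.99679565429688, 197.20327758789062), 1.0528781414031982)
a (array([452.2, 374.7]), array([37.6, 35.9]), 33)
  eye 26 [448.9 372.1 134.9] dir deg 175.0 31.3 0.1477311250440414
stray (array([454.3, 309. ]), array([34.3, 40.4]), 68)
  eye 34 [453.5 310.4 158.9] dir deg 0.7 31.4 0.170900346029085
b (array([455.9, 248.7]), array([36.5, 41.4]), 77)
  eye 27 [455.6 247.8 132.9] dir deg 32.9 35.3 0.1455486439067507
rail 730 [ 0.1001 -0.995   0.6831 -0.033 ] yaw 0.1002651
 rail x in rack ax pct [648.1 676.7 688. ] y [-266.1   55.8]
 foot y [-343.3   62.1] x [477.  672.3]
 hook y -227.3 umin 598.9 umax 650.4 80
 hook y -144.8 umin 597.9 umax 658.8 81
 hook y -62.6 umin 598.1 umax 667.0 78
 hook y 21.6 umin 599.0 umax 678.0 104
 top rack uv 599.2 0.639 [-246.6 -206.3] 148
 top rack uv 596.3 0.6404 [-166.8 -122.6] 170
 top rack uv 600.8 0.6369 [-79.7 -44.5] 102
```

Both views agree within about 4 mm. The stray is at about (0.455, 0.312) with its eye along x. The hook 3 seat is at (0.614, 0.085), the match is at (0.639, -0.161), and the rack yaw is about 0.1. I'm moving above the stray now.

```bash
python3 -m inch '1 -0.9 -0.3 0 0 0 0;1 -0.95 -0.33 0 0 0 0;1 -0.95 -0.33 0 0 0 0;1 -0.95 -0.33 0 0 0 0;1 -0.95 -0.33 0 0 0 0;1 -0.95 -0.33 0 0 0 0;1 -0.95 -0.33 0 0 0 0;1 -0.95 -0.33 0 0 0 0;1 -0.95 -0.33 0 0 0 0;1 -0.95 -0.33 0 0 0 0' 30; python3 -m inch '1 0 0 0 0 0 1;1 0 0 0 0 0 1;1 0 0 0 0 0 1;1 0 0 0 0 0 1;1 0 0 0 0 0 1;1 0 0 0 0 0 1;1 0 0 0 0 0 1;1 0 0 0 0 0 0.3;1 0 0 0 0 0 0'
```

```text
time_s: 1.35
ee_pos: [0.4039, 0.3485, 0.2052]
eef_rot: [-3.141, -0.0, 2.845]
force: [0.5, 2.0, 0.3]
grip_width: 0.094
grip_force: 0.0
time_s: 2.48
ee_pos: [0.4032, 0.3491, 0.2052]
eef_rot: [-3.141, 0.0, 1.571]
force: [0.1, -0.7, -0.2]
grip_width: 0.0938
grip_force: 0.0
```

```bash
python3 -m inch '1 -0.6 0.9 0 0 0 0;1 -0.65 0.83 0 0 0 0;1 0 0 1 0 0 0;1 0 0 1 0 0 0;1 0 0 0.8 0 0 0;1 0 0 0.5 0 0 0;1 0 0 0.43 0 0 0;1 0 0 0 0 0 0' 30; python3 - <<'E'
from station import camera
from h import *
o=[]
for n in("side","top"):
    c=camera(n); np.savez(n+"1.npz",**c); u0,v0=(170,90) if n=="side" else (100,200)
    o.append(cv2.resize(c["img"][v0:v0+120,u0:u0+120],(400,400),interpolation=cv2.INTER_CUBIC))
cv2.imwrite("pics/g1.png",cv2.convertScaleAbs(np.hstack(o),alpha=1.4))
E
```

```text
time_s: 3.48
ee_pos: [0.455, 0.3116, 0.0931]
eef_rot: [-3.141, 0.001, 1.571]
force: [-0.4, 0.5, 0.9]
grip_width: 0.0943
grip_force: 0.0
```

View pics/g1.png

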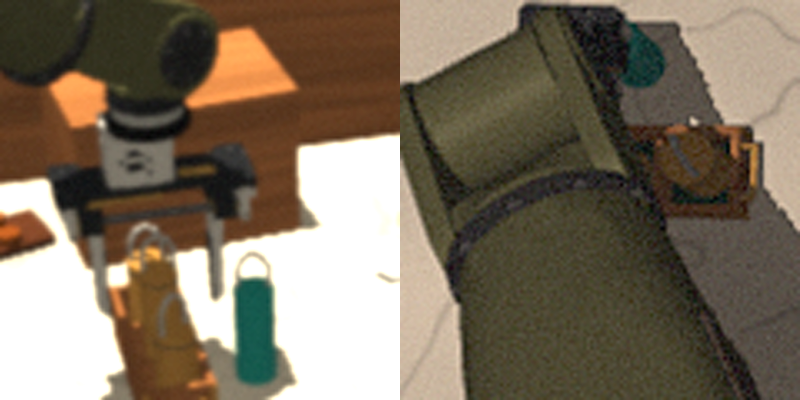

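The fingers straddle the stray at about (103,300) and (215,280), with the weight centred near 155. I'll close, then lift.

```bash
python3 -m inch '0 0 0 0 0 0 0;-0.5 0 0 0 0 0 0;-1 0 0 0 0 0 0;-1 0 0 0 0 0 0;-1 0 0 0 0 0 0;-1 0 0 0 0 0 0' 40; python3 -m inch '-1 0 0 -0.2 0 0 0;-1 0 0 -0.4 0 0 0;-1 0 0 -0.7 0 0 0;-1 0 0 -0.9 0 0 0;-1 0 0 -1 0 0 0;-1 0 0 -1 0 0 0;-1 0 0 -0.8 0 0 0;-1 0 0 -0.3 0 0 0;-1 0 0 0 0 0 0'
```

```text
time_s: 4.32
ee_pos: [0.4552, 0.3117, 0.0936]
eef_rot: [3.142, -0.0, 1.571]
force: [0.1, 0.7, 0.3]
grip_width: 0.0377
grip_force: 0.0
time_s: 5.45
ee_pos: [0.4551, 0.3117, 0.2527]
eef_rot: [3.141, -0.0, 1.571]
force: [-0.6, 0.8, -4.5]
grip_width: 0.0352
grip_force: 40.0
```

```bash
python3 -m inch '-1 -0.5 0.2 0 0 0 0;-1 -0.8 0.34 0 0 0 0;-1 -0.8 0.34 0 0 0 0;-1 -0.8 0.34 0 0 0 0;-1 -0.8 0.34 0 0 0 0;-1 -0.8 0.34 0 0 0 0;-1 -0.8 0.34 0 0 0 0;-1 -0.9 0.38 0 0 0 0;-1 -0.8 0.34 0 0 0 0;-1 -0.75 0.34 0 0 0 0'; python3 -m inch '-1 0 0 0 0 0 0.5;-1 0 0 0 0 0 1;-1 0 0 0 0 0 1;-1 0 0 0 0 0 1;-1 0 0 0 0 0 1;-1 0 0 0 0 0 1;-1 0 0 0 0 0 1;-1 0 0 0 0 0 1;-1 0 0 0 0 0 0.93;-1 0 0 0 0 0 0'; python3 - <<'E'
from station import camera,ctrl
from h import *
c=camera("side"); np.savez("side2.npz",**c); t=camera("top"); np.savez("top2.npz",**t)
e=ctrl.get_obs()["ee_pos"]; print(e, pix(c,e),pix(c,[e[0],e[1],e[2]+.038]))
u,v=pix(c,e).astype(int)
p=cloud(c); q=p[v-60:v+90,u-60:u+60].reshape(-1,3)
q=q[(np.hypot(q[:,0]-e[0],q[:,1]-e[1])<.025)]; q=q[q[:,2]<e[2]+.09]
print(len(q),np.percentile(q[:,2],[0,2,50,98,100]).round(4))
for a in np.arange(.1,.36,.01):
    r=q[abs(q[:,2]-a)<.005]
    if len(r): print(a.round(2),len(r),r[:,:2].min(0).round(3),r[:,:2].max(0).round(3))
cv2.imwrite("pics/g2.png",cv2.resize(c["img"][v-90:v+110,u-110:u+90],(600,600),interpolation=cv2.INTER_CUBIC))
print(u-110,v-90)
E
```

```text
time_s: 6.7
ee_pos: [0.5541, 0.0772, 0.2516]
eef_rot: [-3.14, 0.0, 1.57]
force: [-0.2, -0.1, -3.7]
grip_width: 0.0352
grip_force: 40.0
time_s: 7.95
ee_pos: [0.5539, 0.0783, 0.2517]
eef_rot: [3.141, 0.001, 0.1]
force: [-0.6, 0.0, -3.9]
grip_width: 0.0355
grip_force: 40.0
[0.55399126 0.07862761 0.25202229] [267.3961622  172.24584294] [267.27114524 159.68168438]
662 [-0.0033 -0.0009  0.2063  0.3067  0.3214]
0.17 34 [0.537 0.055] [0.569 0.078]
0.18 40 [0.536 0.056] [0.569 0.076]
0.19 38 [0.537 0.058] [0.568 0.078]
0.2 43 [0.537 0.057] [0.569 0.073]
0.21 37 [0.537 0.059] [0.569 0.075]
0.22 44 [0.538 0.055] [0.569 0.076]
0.23 40 [0.538 0.055] [0.569 0.088]
0.24 43 [0.537 0.056] [0.57  0.082]
0.25 37 [0.538 0.055] [0.57  0.085]
0.26 21 [0.536 0.057] [0.547 0.08 ]
0.27 18 [0.537 0.061] [0.546 0.082]
0.28 20 [0.537 0.061] [0.547 0.1  ]
0.29 50 [0.537 0.06 ] [0.553 0.099]
0.3 9 [0.542 0.091] [0.549 0.098]
0.31 12 [0.542 0.093] [0.548 0.1  ]
0.32 4 [0.541 0.092] [0.547 0.096]
157 82
```

View pics/g2.png

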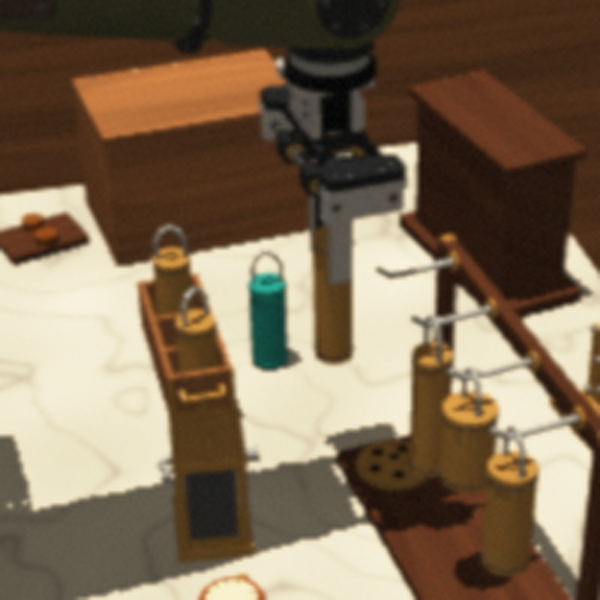

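The picture shows the stray upright in the gripper at (333,290), with empty hook 3 at (415,270) ahead of it. There is no slip, since the bottom is at about 0.165 m. I'll lower to passing height and check.

```bash
python3 -m inch '-1 0 -0.06 0.4 0 0 0;-1 0 0 0.7 0 0 0;-1 0 0 0.7 0 0 0;-1 0 0 0.42 0 0 0;-1 0.6 0 0 0 0 0;-1 0 0 0 0 0 0;-1 0 0 0 0 0 0'; python3 - <<'E'
from station import camera,ctrl
from h import *
o=[]
e=ctrl.get_obs()["ee_pos"]; print(e)
for n in("side","top"):
    c=camera(n); np.savez(n+"3.npz",**c)
    u,v=pix(c,[.59,.085,.235]).astype(int); print(n,u-40,v-40)
    o.append(cv2.resize(c["img"][v-40:v+40,u-40:u+40],(400,400),interpolation=cv2.INTER_CUBIC))
    for P in ([.6137-.018*.995,.0865-.0018,.247],[e[0],e[1],e[2]-.0872+.1547],[.6137,.0865,.235]): print((pix(c,P)-[u-40,v-40])*5)
cv2.imwrite("pics/g3.png",cv2.convertScaleAbs(np.hstack(o),alpha=1.3))
E
```

```text
time_s: 8.93
ee_pos: [0.5715, 0.0828, 0.1858]
eef_rot: [-3.142, 0.0, 0.1]
force: [-0.3, -0.0, -3.3]
grip_width: 0.0353
grip_force: 40.0
[0.57149419 0.08277762 0.18578786]
side 240 134
[211.10540015 182.58834502]
[167.44165727 180.54637183]
[242.49551321 195.47225899]
top 213 142
[201.14665123 185.80986569]
[202.66421124 236.05214106]
[200.02708653 153.49313235]
```

View pics/g3.png

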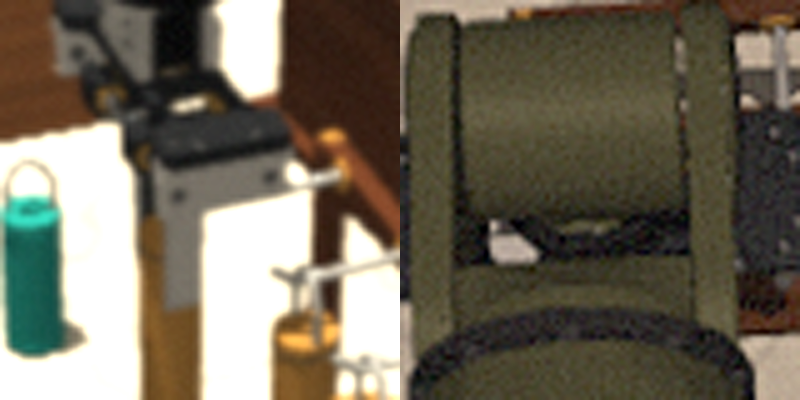

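The side crop shows the gripper finger in front of hook 3, with the rod emerging at (300,178). The eye is hidden behind the finger. I'll go forward by measured distance and watch the force.

```bash
python3 -m inch '-1 0.35 0 0 0 0 0;-1 0.35 0 0 0 0 0;-1 0.35 0 0 0 0 0;-1 0.32 0 0 0 0 0;-1 0 0 0 0 0 0'; python3 -m inch '-1 0 0 0.2 0 0 0;-1 0 0 0.2 0 0 0;-1 0 0 0.1 0 0 0;-1 0 0 0 0 0 0'
```

```text
time_s: 9.65
ee_pos: [0.6132, 0.0869, 0.1855]
eef_rot: [3.142, 0.0, 0.099]
force: [-0.2, 0.9, -4.5]
grip_width: 0.0355
grip_force: 40.0
time_s: 10.15
ee_pos: [0.6126, 0.0868, 0.1707]
eef_rot: [-3.142, 0.0, 0.099]
force: [0.5, -0.2, -3.3]
grip_width: 0.0353
grip_force: 40.0
```

```bash
python3 -m inch '-1 0 0 0.07 0 0 0;-1 0 0 0 0 0 0'; python3 -m inch '-1 0 0 0.05 0 0 0;-1 0 0 0 0 0 0';python3 -m inch '-1 0 0 0.05 0 0 0;-1 0 0 0 0 0 0'
```

```text
time_s: 10.4
ee_pos: [0.6129, 0.0868, 0.1692]
eef_rot: [3.142, -0.001, 0.099]
force: [-0.6, -0.2, -1.3]
grip_width: 0.0353
grip_force: 40.0
time_s: 10.65
ee_pos: [0.6132, 0.0869, 0.1686]
eef_rot: [3.142, -0.002, 0.099]
force: [-1.1, 0.2, 6.2]
grip_width: 0.0354
grip_force: 40.0
time_s: 10.9
ee_pos: [0.6135, 0.087, 0.1683]
eef_rot: [3.142, -0.004, 0.1]
force: [-4.3, 0.3, 14.3]
grip_width: 0.0354
grip_force: 40.0
```

The vertical force flipped to support, so the eye is seated. I'll unload slightly and release.

```bash
python3 -m inch '-1 0 0 -0.08 0 0 0;-1 0 0 0 0 0 0;-0.1 0 0 0 0 0 0;-0.1 0 0 0 0 0 0;0.15 0 0 0 0 0 0;0.15 0 0 0 0 0 0;0.15 0 0 0 0 0 0;0.15 0 0 0 0 0 0'; python3 -m inch '0.15 0 0 -0.3 0 0 0;0.15 0 0 -0.5 0 0 0;0.15 0 0 -0.7 0 0 0;0.15 0 0 -0.9 0 0 0;0.15 0 0 -0.9 0 0 0;0.15 0 0 -0.7 0 0 0;0.15 0 0 0 0 0 0'
```

```text
time_s: 11.9
ee_pos: [0.6128, 0.0869, 0.1683]
eef_rot: [-3.142, -0.0, 0.099]
force: [-0.4, -0.2, 0.2]
grip_width: 0.054
grip_force: 0.0
time_s: 12.78
ee_pos: [0.6132, 0.0869, 0.2906]
eef_rot: [3.142, -0.004, 0.099]
force: [-0.5, -0.8, 0.3]
grip_width: 0.0537
grip_force: 0.0
```

```bash
python3 -m inch '0.15 0 0.5 0 0 0 0;0.15 0 0.85 0 0 0 0;0.15 0 0.9 0 0 0 0;0.15 0 0.9 0 0 0 0;0.15 0 0.9 0 0 0 0;0.15 0 0.9 0 0 0 0;0.15 0 0.9 0 0 0 0;0.15 0 0.9 0 0 0 0;0.15 0 0.85 0 0 0 0;0.15 0 0.6 0 0 0 0'; python3 - <<'E'
from station import camera,ctrl
from h import *
print(ctrl.get_obs()["ee_pos"])
c=camera("side"); np.savez("side4.npz",**c); p=cloud(c)
a=.0995; ex=np.array([np.cos(a),np.sin(a)]);ey=np.array([-ex[1],ex[0]])
m=(p[...,0]>.57)&(p[...,0]<.69)&(abs(p[...,2]-.205)<.005); q=p[m]; v=q[:,:2]@ey; i=np.argsort(v); q=q[i];v=v[i]
for g in np.split(np.arange(len(v)),np.where(np.diff(v)>.015)[0]+1):
    if len(g)>5: u=q[g,:2]@ex; print(len(g),"u",np.percentile(u,[1,99]).round(4),"v",np.percentile(v[g],[1,99]).round(4),"z",q[g,2].max())
cv2.imwrite("pics/g4.png",cv2.convertScaleAbs(cv2.resize(c["img"][100:300,210:410],(600,600),interpolation=cv2.INTER_CUBIC),alpha=1.2))
E
```

```text
time_s: 14.02
ee_pos: [0.637, -0.1597, 0.2876]
eef_rot: [-3.141, 0.001, 0.099]
force: [0.6, -0.6, 0.1]
grip_width: 0.0537
grip_force: 0.0
[ 0.63700831 -0.15968062  0.28763607]
145 u [0.5994 0.6379] v [-0.245  -0.2072] z 0.20960609167646793
179 u [0.597  0.6394] v [-0.1671 -0.1222] z 0.2099829525782002
94 u [0.6021 0.6354] v [-0.0784 -0.0432] z 0.2098725368742005
104 u [0.6018 0.687 ] v [0.0031 0.0582] z 0.2097770029504078
53 u [0.6836 0.7806] v [1.0924 1.1227] z 0.20999794433281205
```

View pics/g4.png

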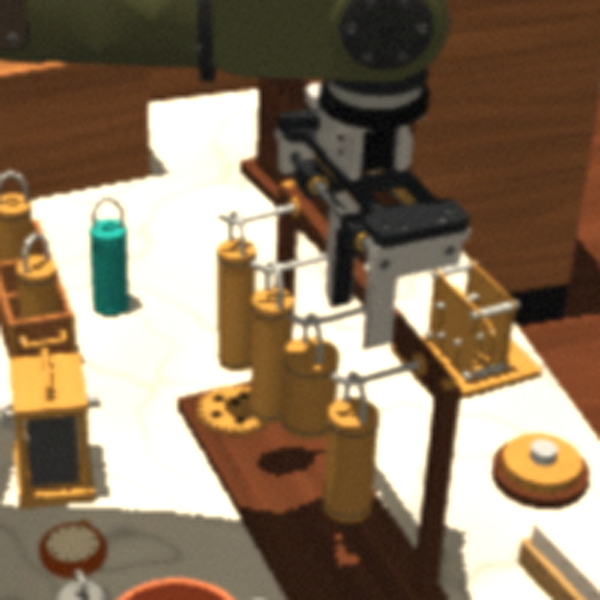

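The stray hangs on hook 3 at (237,300) in the picture. The gripper is above the match, which hangs at (350,460) on hook 0. Descending.

```bash
python3 -m inch '0.3 0 0 0.2 0 0 0;0.3 0 0 0.6 0 0 0;0.3 0 0 0.8 0 0 0;0.3 0 0 0.8 0 0 0;0.3 0 0 0.8 0 0 0;0.3 0 0 0.5 0 0 0;0.3 0 0 0.3 0 0 0;0.3 0 0 0 0 0 0'; python3 -m inch '-0.2 0 0 0 0 0 0;-1 0 0 0 0 0 0;-1 0 0 0 0 0 0;-1 0 0 0 0 0 0;-1 0 0 0 0 0 0;-1 0 0 0 0 0 0' 40
```

```text
time_s: 15.08
ee_pos: [0.6372, -0.1577, 0.1681]
eef_rot: [-3.141, 0.0, 0.1]
force: [-0.3, -0.4, 0.7]
grip_width: 0.061
grip_force: 0.0
time_s: 15.82
ee_pos: [0.6374, -0.158, 0.1688]
eef_rot: [3.141, -0.001, 0.099]
force: [-0.2, -0.5, 5.1]
grip_width: 0.0396
grip_force: 39.6
```

```bash
python3 -m inch '-1 0 0 -0.15 0 0 0;-1 0 0 -0.25 0 0 0;-1 0 0 -0.2 0 0 0;-1 0 0 0 0 0 0;-1 0 0 0 0 0 0'; python3 -m inch '-1 -0.3 0 0 0 0 0;-1 -0.4 0 0 0 0 0;-1 -0.4 0 0 0 0 0;-1 -0.5 0 0 0 0 0;-1 -0.4 0 0 0 0 0;-1 0 0 0 0 0 0'; python3 -m inch '-1 0 0 -0.5 0 0 0;-1 0 0 -0.8 0 0 0;-1 0 0 -0.6 0 0 0;-1 0 0 0 0 0 0'
```

```text
time_s: 16.45
ee_pos: [0.6371, -0.1579, 0.186]
eef_rot: [-3.141, 0.0, 0.099]
force: [0.8, 0.4, -3.8]
grip_width: 0.0398
grip_force: 39.6
time_s: 17.2
ee_pos: [0.5769, -0.164, 0.1865]
eef_rot: [3.141, -0.0, 0.099]
force: [0.7, 0.3, -3.0]
grip_width: 0.0397
grip_force: 39.6
time_s: 17.7
ee_pos: [0.5781, -0.164, 0.2449]
eef_rot: [3.14, -0.003, 0.1]
force: [0.4, -0.1, -3.7]
grip_width: 0.04
grip_force: 39.6
```

```bash
python3 -m inch '-1 -0.07 -0.5 0 0 0 0;-1 -0.14 -0.85 0 0 0 0;-1 -0.14 -0.9 0 0 0 0;-1 -0.14 -0.95 0 0 0 0;-1 -0.15 -0.95 0 0 0 0;-1 -0.15 -0.95 0 0 0 0;-1 -0.15 -0.95 0 0 0 0;-1 -0.15 -0.95 0 0 0 0;-1 -0.15 -0.95 0 0 0 0;-1 -0.15 -0.95 0 0 0 0'; python3 -m inch '-1 -0.15 -0.95 0 0 0 0;-1 -0.15 -0.95 0 0 0 0;-1 -0.15 -0.95 0 0 0 0;-1 -0.15 -0.95 0 0 0 0;-1 -0.15 -0.95 0 0 0 0;-1 -0.15 -0.95 0 0 0 0;-1 -0.15 -0.95 0 0 0 0;-1 -0.15 -0.85 0 0 0 0;-1 0 0 0 0 0 0'; python3 -m inch '-1 0 0 0 0 0 -0.5;-1 0 0 0 0 0 -1;-1 0 0 0 0 0 -1;-1 0 0 0 0 0 -1;-1 0 0 0 0 0 -1;-1 0 0 0 0 0 -1;-1 0 0 0 0 0 -1;-1 0 0 0 0 0 -1;-1 0 0 0 0 0 -0.93;-1 0 0 0 0 0 0'
python3 - <<'E'
from h import *
t=load("top0.npz");p=cloud(t)
m=(p[...,2]>.05)&(p[...,2]<.07)&(p[...,0]>.4)&(p[...,0]<.5)&(p[...,1]>.2)&(p[...,1]<.43)
q=p[m]; r=cv2.minAreaRect((q[:,:2]*1000).astype(np.float32)); print(m.sum(),r)
print(np.percentile(q[:,:2],[1,99],axis=0).round(4))
for y in(.28,.34,.40,.22): # partitions/walls
    w=q[abs(q[:,1]-y)<.012]; 
    if len(w): print(y,np.median(w[:,1]).round(4),np.percentile(w[:,0],[2,98]).round(4),len(w))
E
```

```text
time_s: 18.95
ee_pos: [0.5083, 0.0993, 0.2424]
eef_rot: [-3.141, 0.001, 0.1]
force: [0.6, 0.2, -3.8]
grip_width: 0.0402
grip_force: 39.6
time_s: 20.08
ee_pos: [0.4498, 0.3194, 0.2422]
eef_rot: [3.141, 0.002, 0.102]
force: [0.8, 0.1, -2.5]
grip_width: 0.04
grip_force: 39.6
time_s: 21.32
ee_pos: [0.451, 0.3175, 0.2428]
eef_rot: [-3.141, 0.001, 1.569]
force: [-0.4, -0.6, -3.6]
grip_width: 0.0398
grip_force: 39.6
676 ((452.68963623046875, 313.99456787109375), (67.5362319946289, 200.6431121826172), 1.0356441736221313)
[[0.4188 0.2205]
 [0.4864 0.4061]]
0.28 0.2829 [0.4203 0.4852] 107
0.34 0.3434 [0.4197 0.4836] 71
0.4 0.4011 [0.4186 0.4849] 84
0.22 0.2237 [0.421 0.487] 103
```

The top view puts the middle bay at (0.4535, 0.313). I'll align, lower to just above the rim and check.

```bash
python3 -m inch '-1 -0.15 0.08 0.3 0 0 0;-1 0 0 0.7 0 0 0;-1 0 0 0.9 0 0 0;-1 0 0 0.8 0 0 0;-1 0 0 0.4 0 0 0;-1 0 0 0 0 0 0'; python3 - <<'E'
from station import camera,ctrl
from h import *
e=ctrl.get_obs()["ee_pos"]; print(e)
c=camera("side"); np.savez("side5.npz",**c); p=cloud(c)
m=(abs(p[...,0]-.455)<.05)&(p[...,1]>.27)&(p[...,1]<.34)
for z in(.075,.085,.095,.11,.12):
    q=p[m&(abs(p[...,2]-z)<.004)]; print(z,len(q),np.percentile(q[:,:2],[2,98],axis=0).round(4).tolist() if len(q) else 0)
u,v=pix(c,[.455,.31,.08]).astype(int); print(u,v)
cv2.imwrite("pics/g5.png",cv2.resize(c["img"][v-50:v+50,u-50:u+50],(600,600),interpolation=cv2.INTER_CUBIC))
E
```

```text
time_s: 22.08
ee_pos: [0.4536, 0.3132, 0.1496]
eef_rot: [-3.141, 0.001, 1.569]
force: [0.1, 0.4, -2.8]
grip_width: 0.04
grip_force: 39.6
[0.4535713  0.3131661  0.14964258]
0.075 0 0
0.085 0 0
0.095 25 [[0.4305, 0.2924], [0.4689, 0.3199]]
0.11 29 [[0.4308, 0.2907], [0.4659, 0.3143]]
0.12 29 [[0.4309, 0.2916], [0.4672, 0.3132]]
218 185
```

View pics/g5.png

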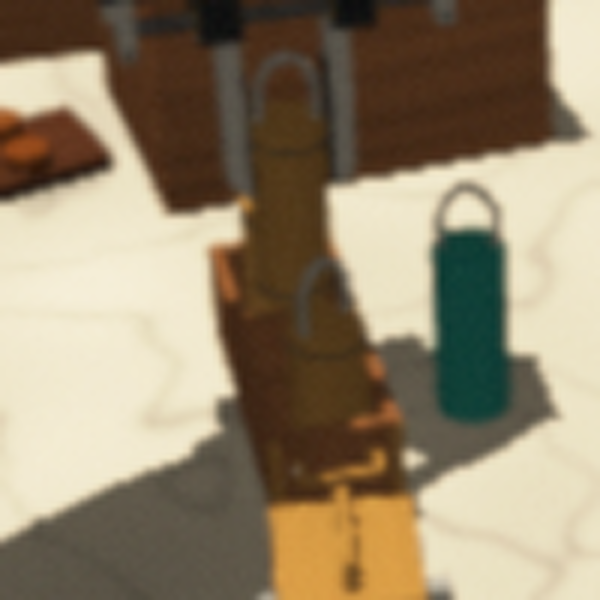

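The picture shows the match held upright over the middle bay at (285,210), with set weight b in front at (330,370). Measured x and y lie within the ±7 mm clearance, so I'll lower it.

```bash
python3 -m inch '-1 0 0 0.3 0 0 0;-1 0 0 0.5 0 0 0;-1 0 0 0.5 0 0 0;-1 0 0 0.5 0 0 0;-1 0 0 0.4 0 0 0;-1 0 0 0.2 0 0 0;-1 0 0 0 0 0 0'; python3 -m inch '-1 0 0 0.08 0 0 0;-1 0 0 0 0 0 0';python3 -m inch '-1 0 0 0.06 0 0 0;-1 0 0 0 0 0 0'
```

```text
time_s: 23.0
ee_pos: [0.4537, 0.3135, 0.078]
eef_rot: [-3.141, 0.0, 1.571]
force: [0.8, 0.6, -2.1]
grip_width: 0.0403
grip_force: 39.6
time_s: 23.25
ee_pos: [0.4538, 0.3135, 0.076]
eef_rot: [3.141, -0.0, 1.571]
force: [-0.5, -0.1, -3.4]
grip_width: 0.04
grip_force: 39.6
time_s: 23.5
ee_pos: [0.4537, 0.3135, 0.074]
eef_rot: [-3.142, 0.0, 1.571]
force: [-0.2, -0.4, -3.7]
grip_width: 0.0398
grip_force: 39.6
```

```bash
python3 -m inch '-1 0 0 0.06 0 0 0;-1 0 0 0.04 0 0 0;-1 0 0 0 0 0 0'; python3 -m inch '-1 0 0 0.04 0 0 0;-1 0 0 0 0 0 0'
```

```text
time_s: 23.88
ee_pos: [0.4537, 0.3134, 0.0709]
eef_rot: [-3.141, 0.0, 1.571]
force: [-0.5, -0.5, -3.7]
grip_width: 0.0398
grip_force: 39.6
time_s: 24.12
ee_pos: [0.4538, 0.3136, 0.0702]
eef_rot: [3.141, -0.0, 1.571]
force: [-0.5, -0.1, 0.6]
grip_width: 0.04
grip_force: 39.6
```

The weight has touched the floor at the expected height. Releasing and retreating upward.

```bash
python3 -m inch '-1 0 0 0 0 0 0;0 0 0 0 0 0 0;0.3 0 0 0 0 0 0;0.5 0 0 0 0 0 0;0.5 0 0 0 0 0 0;0.5 0 0 0 0 0 0;0.5 0 0 0 0 0 0'; python3 -m inch '0.5 0 0 -0.3 0 0 0;0.5 0 0 -0.6 0 0 0;0.5 0 0 -0.9 0 0 0;0.5 0 0 -1 0 0 0;0.5 0 0 -1 0 0 0;0.5 0 0 -1 0 0 0;0.5 0 0 -0.7 0 0 0'; python3 -m inch '0.5 0.3 -0.9 0 0 0 0;0.5 0.3 -0.9 0 0 0 0;0.5 0.3 -0.9 0 0 0 0;0.5 0.3 -0.9 0 0 0 0;0.5 0.3 -0.9 0 0 0 0;0.5 0 0 0 0 0 0'; python3 - <<'E'
from station import camera,ctrl
from h import *
print(ctrl.get_obs()["ee_pos"])
o=[]
for n,u,v in(("side",265,200),("top",240,200)):
    c=camera(n); np.savez(n+"6.npz",**c)
    o.append(cv2.resize(c["img"][v-70:v+70,u-70:u+70] if n=="side" else c["img"][120:270,110:260],(400,400),interpolation=cv2.INTER_CUBIC))
    p=cloud(c)
    for y in(.375,.3135,.25):
        q=p[(abs(p[...,0]-.455)<.035)&(abs(p[...,1]-y)<.028)&(abs(p[...,2]-.106)<.006)]
        print(n,y,len(q),np.median(q,0).round(4) if len(q) else 0)
cv2.imwrite("pics/g6.png",cv2.convertScaleAbs(np.hstack(o),alpha=1.4))
E
```

```text
time_s: 25.0
ee_pos: [0.4537, 0.3135, 0.0698]
eef_rot: [-3.142, 0.0, 1.571]
force: [-0.2, -1.1, -0.5]
grip_width: 0.0705
grip_force: 0.0
time_s: 25.88
ee_pos: [0.4538, 0.3136, 0.2378]
eef_rot: [3.139, -0.001, 1.571]
force: [0.6, -0.4, -0.4]
grip_width: 0.0704
grip_force: 0.0
time_s: 26.62
ee_pos: [0.3178, 0.359, 0.2364]
eef_rot: [3.14, -0.001, 1.573]
force: [0.4, -0.4, -0.3]
grip_width: 0.0705
grip_force: 0.0
[0.31777258 0.35897484 0.23637091]
side 0.375 59 [0.4505 0.3691 0.1067]
side 0.3135 77 [0.4484 0.3096 0.1071]
side 0.25 93 [0.4558 0.2424 0.1068]
top 0.375 172 [0.4517 0.3715 0.1065]
top 0.3135 173 [0.4494 0.3126 0.1065]
top 0.25 182 [0.4561 0.2498 0.1067]
```

View pics/g6.png

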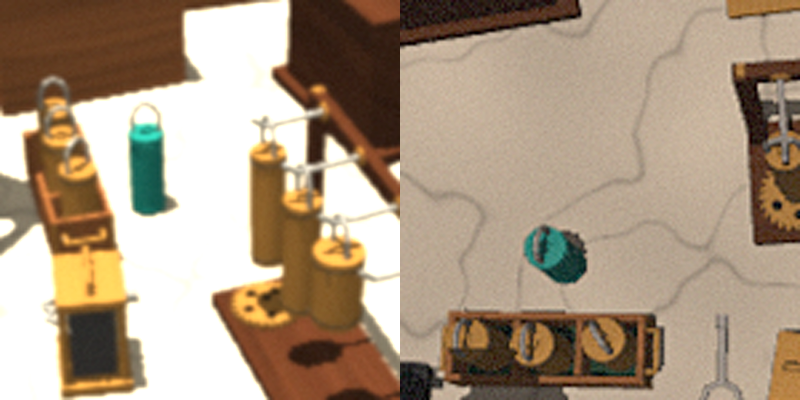

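All three tops in the carrier are at 0.107 m, in the bays at (470-605,340). The stray hangs on hook 3 at (267,200), and nothing else has moved. Handing in.

```bash
python3 -m inch '0.5 0 0 0 0 0 0;0.5 0 0 0 0 0 0;0.5 0 0 0 0 0 0;0.5 0 0 0 0 0 0' && python3 -c "
from station import ticket
print(ticket.hand_in())"
```

```text
time_s: 27.22
ee_pos: [0.3189, 0.3584, 0.2348]
eef_rot: [-3.142, 0.0, 1.571]
force: [0.1, 0.2, 0.3]
grip_width: 0.0704
grip_force: 0.0
the job is handed in; nothing more can be done
None
```

The stray now hangs on the empty hook 3, the matching weight stands on the floor of the middle bay, and the job was handed in at about 27 s; the hand-in returned no verdict.

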